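Uncover the sprung V-cradle and hold the lens barrel in it

ROBOT

A 6-joint arm with a two-finger parallel gripper is mounted at the origin on the work surface. World frame = base frame: x ahead of the robot, y to its left, z up, the work surface at z = 0. Lengths are in m, angles in rad, forces in N, time in s.
With the tool pointing down it reaches from about 0.375 to 0.9 m from the base axis. Payload 3.1 kg.
Tool frame: the origin (TCP) lies midway between the tips of the shut fingers; the grasp point (between the pads) lies 19 mm behind it (pinch_z is the distance from the TCP to the grasp point, in m); y points along the fingers, z is the direction in which the jaws open and shut, and the axes are right-handed (so a half turn about y gives the same grasp; the last joint's range is limited). The gripper opens to 87 mm and grips with 3 to 60 N. Pads are 19 mm wide; open, the fingers measure 117 mm over their backs; the gripper's body (75 mm by 190 mm) begins 51 mm behind the grasp point.
Start: joints at [-1.438, 0.527, 1.433, -0, 1.181, -0.178], TCP at [0.191, -0.595, 0.223] pointing down, gripper open.
Joint ranges: [-3.08, 3.08], [-0.75, 2.2], [0.22, 2.44], [-1.43, 4.57], [0, 2.65], [-2.85, 2.85]. Speed limits (rad/s): [2.79, 2.79, 3.14, 3.14, 3.14, 3.14].

INTERFACE

Orientations are given as a unit quaternion [x, y, z, w].
In Python, from rig import * gives the robot as it stands.
- The arm moves only by the tool drive_tool, never from a script. Its argument "plan" is a list of rows, each a list of 7 numbers: the shift along the tool's x, y, z in mm, then the turn, a rotation vector about the tool's x, y, z in degrees, then the finger opening in mm, from 0 to 87. A call has 1 to 10 rows; each row is the pose to reach, as a shift and turn from the pose commanded when the call began, along the tool's axes at that moment; what a row does not reach only later rows make up. A row lasts 1/10 s, in which the tool goes at most 50 mm and 8.59 degrees, less where a joint would pass 70% of its speed; a pose out of reach is approached as far as the arm can. A call with a gripper value outside its range is refused whole. The fingers move at their own pace and stop on an object; "newtons" is the grip in N (left out, the last holds). Time passes only in rows, so rows that repeat a pose let the fingers close. It gives the time, the measured TCP pose, the force and the opening at its end, in the units of the state.
- get_obs(): the state, without advancing time (a new reading comes with each control period).
- camera(name): name is "side" or "top" or "wrist"; returns the picture (400x640x3 uint8, blue, green, red); there is no depth.
- get_calibration(name): a dict with "fx", "fy", "cx", "cy" (pixels), "origin" and "rotation" of the camera in the world; the wrist camera has in their place "tool_from_camera" (4x4, takes a point from camera to tool coordinates, whose origin is the TCP and whose axes are the tool frame's). Camera axes: x right, y down, z forward; pixel columns grow to the right and rows downward; lengths in m; the calibration is good to about 2 mm. The wrist camera is an equidistant fisheye: a pixel r from the principal point sees the ray r / f radians off the axis. A picture is of the moment at which its call begins: read the wrist's pose just before it. get_calibration takes no time and is no camera call.
- hand_in(): hands the job in, once; it reports no verdict.
Trained networks look in the newest picture that a camera, given by its name, has taken for a name from the list of things; names that differ only in an ending like _2 or _b are one class to them, and where a whole thing is asked for, a point or a joint stands for the part that bears it (a point fixed in the world has none). Each returns a list of dicts, best first, with "conf" (0 to 1); they miss things now and then, are a little off and sometimes report something else, mostly with a low value. They report only what shows in the picture. A call takes as long as a camera call. They do not tell look-alikes from the thing itself.
- spot_in(camera, target): "location" ([column, row] in pixels, amid what is visible of it).
- mark_of(camera, target): "location" ([column, row] in pixels: a listed point, or the origin of a listed thing).
The state is a dict: "time": time; "q": joint angles; "joint_velocities": joint speeds; "joint_torque": joint torques, N m; "position": TCP position; "tool_rot": TCP orientation; "ft_force": force on the tool from outside, world axes, zero at the start; "moment": the same for the moment, N m; "grip_width": finger opening in m.
Only numpy, scipy, OpenCV 4.12 (cv2) and the standard library are available. Lean on these libraries where they do the work, as an engineer would, in place of code of your own. Each camera call takes 0.05 s, during which the arm holds its last target. There are 200 camera calls.

TASK

Take the orange dust cover off the spring-loaded V-cradle and hang it astride the middle of the steel bar, letting go of it there. Then take the lens barrel from its wooden rest, lay it lengthwise and centred in the V-groove, and press it down on both groove faces until the cradle has sunk about half-way through its spring travel; finish while still gripping it and holding it pressed there, not bottomed out. Leave the bottle, the eyepiece and the slide box where they stand.

Things in the scene. Friction and masses are not known exactly. Their poses are not given: they have to be found in the camera images.
- cover: Orange rigid dust cover, 120 g, like a gabled roof: 120 mm long in x, 72 mm wide in y (66 inside), sheet 3 mm. Origin: middle of the ridge line on its underside, z up. Roof halves fall 30 degrees, then upright skirts reach 55 mm below the origin; ends and bottom open. Starts on the cradle, x along the groove. Hung on the bar, its origin is 8 mm above the bar's axis.
- cover_grip (a point): Middle of the top edge of the white upright grip plate on the cover, 38.5 mm above the cover's origin. The plate is 50 mm long in the cover's x, 14 mm thick in y (pinch it across y) and stands 35 mm up from the outer ridge.
- stand: Fixed hanging stand: level round steel bar, 14 mm diameter, 280 mm long along the stand's x axis, its axis 170 mm above the table, on two 12 mm posts 130 mm either side of the middle, with low white feet. Origin on the table under the bar's middle.
- bar_mid (a point): Middle of the steel bar, on its axis; x along the bar, z up. The bar is clear for 120 mm either side of this point.
- jig: Fixed blue base plate of the V-cradle, 160 x 100 x 12 mm, long side along x, the groove's direction. Origin at the centre of its underside, on the table. Above it the aluminium cradle: a carrier plate 150 x 72 mm (top 34 mm above the table when up) with two separate V-cheeks, each 22 mm long in x, 54 mm wide in y, centred 42 mm either side of the middle.
- groove (a point): Centre of the bottom line of the V-groove, moves with the cradle; x along the groove, z up; 55 mm above the table when the cradle is up. 90-degree V, faces rise 20 mm. Here, between the two cheeks, 62 mm along x is open for the fingers, down to 21 mm below this point. A seated barrel's axis is 22.6 mm above this point.
- vees (a joint): Sideways float of the two V-cheeks on the cradle along the jig's y, m: 0 is centred (start), at most 0.004 either way. Soft centring springs, 0.25 N per mm, let the groove find its own way under a slightly off-centre barrel, so that both faces bear.
- cradle (a joint): How far the sprung cradle has sunk straight down, m: 0 is up (start), 0.012 is bottomed out. It starts to sink at a load of about 3 N and takes 1 N more per mm (about 9 N at half travel, the barrel's own weight of about 2 N included). It springs back.
- rest: Fixed light-wood rest, base 150 x 80 x 8 mm, with two notched blocks 16 mm long in x, centred 50 mm before and behind its middle; they reach 36 mm above the table and are 60 mm wide in y. Origin at the centre of the underside, x along the lying barrel. The 84 mm between the blocks is open for the fingers down to the base, 8 mm above the table.
- barrel: Lens barrel: aluminium cylinder 32 mm diameter, 130 mm long, about 0.2 kg, black bands and glass at both ends, both ends alike. Origin at its very centre, x along its axis. At the start it lies level in the notches of the rest, its centre 43.7 mm above the table; it is gripped across its middle from above.
- bottle: Bystander: small amber bottle with a black cap, 32 mm diameter, 70 mm tall, standing. Origin at the centre of its underside.
- eyepiece: Bystander: grey eyepiece standing on its narrow end, 38 mm diameter, 55 mm tall. Origin at the centre of its underside.
- slidebox: Bystander: closed wooden slide box, 70 x 160 x 30 mm. Origin at the centre of its underside.
Not all that is in view belongs to the job. Leave any blue look-alike of the barrel alone.

How it is judged:
By the outcome, as a careful person would: the job done as asked, in the order asked, and still so for the second after the job is handed in, while the arm keeps its last pose, push and grip.
It also fails if it takes over 64 s, if anything falls off the work surface, if the arm or the gripper's body presses on something with over 40 N, if the wrist force passes 120 N, or if a joint passes its speed limit or range.

## Working session

There is one attempt and no reset: what is moved stays moved. The work goes in short steps, Python scripts to look and compute and a tool call to move; the robot and the scene stay as the last step left them, time stands still between calls to the robot, and variables do not carry over. Pictures are saved under pics/ and viewed, about 8 in all and at most 12, crops included, and the job is handed in when it is done.

Besides the shell and the picture viewer there is one more tool, called after ">>>" in YAML: its name, and indented under it one key for each argument. drive_tool: Moves the arm, as the interface text tells. Its arguments: {"type":"object","properties":{"plan":{"type":"array","items":{"type":"array","items":{"type":"number"}}},"newtons":{"type":"number"}},"required":["plan"]}

```bash
ls; mkdir -p pics; python3 - <<'E'
from rig import *
import cv2,numpy as np
o=get_obs();print(o)
ims=[]
for c in("top","side"):
    im=camera(c);cv2.imwrite(f"pics/{c}0.png",im);k=get_calibration(c);print(c,k)
    for t in("cover_grip","bar_mid","jig","rest","barrel","stand","cover"):
        print(c,t,[(d['location'],round(d['conf'],2)) for d in mark_of(c,t)][:3])
im=camera("wrist");cv2.imwrite("pics/wrist0.png",im);print(get_calibration("wrist"))
E
```

```text
pics
{'time': 0.0, 'q': array([-1.43850308e+00,  5.28453986e-01,  1.43388530e+00, -8.17521128e-06,
        1.18139346e+00, -1.78465296e-01]), 'joint_velocities': array([-0.00072177,  0.00122429, -0.00069598, -0.00086576,  0.00162979,
        0.0005767 ]), 'joint_torque': array([-2.90528851e-04, -4.40041351e+01, -1.76591778e+01,  6.31905673e-02,
        5.82204515e-02, -1.74255647e-04]), 'position': array([ 0.19106259, -0.59432012,  0.22158452]), 'tool_rot': array([-0.10941441,  0.69934413, -0.69783113,  0.109444  ]), 'ft_force': array([-0.05200562,  0.53330238, -0.8612624 ]), 'moment': array([ 0.00808822,  0.02822097, -0.03934243]), 'grip_width': 0.08696023226805477}
top {'fx': 361.02648691625967, 'fy': 361.02648691625967, 'cx': 318.1041690144127, 'cy': 194.7471404052408, 'origin': array([0.50857621, 0.05028761, 0.9654728 ]), 'rotation': array([ 0.71545821, -0.69692235,  0.02675702, -0.04126548])}
top cover_grip [([355.3, 214.1], 0.73)]
top bar_mid [([473.4, 232.3], 0.89)]
top jig [([351.4, 220.6], 0.96)]
top rest [([247.0, 223.7], 0.56), ([374.2, 167.7], 0.18)]
top barrel [([285.5, 
[... 560 characters left out ...]
.8, 207.8], 0.73)]
side rest [([319.5, 320.8], 0.87), ([329.7, 170.2], 0.45)]
side barrel [([409.2, 283.7], 0.89), ([216.4, 287.8], 0.81), ([316.8, 312.3], 0.58)]
side stand [([347.8, 146.3], 0.8)]
side cover [([327.0, 186.1], 0.77)]
{'fx': 309.70691628693146, 'fy': 309.70691628693146, 'cx': 322.47464909217166, 'cy': 206.61214328058767, 'tool_from_camera': array([[-8.31919062e-05,  9.68311768e-01,  2.49744496e-01,
        -6.83875877e-02],
       [-4.16338710e-04, -2.49744509e-01,  9.68311679e-01,
        -1.62400675e-01],
       [ 9.99999910e-01, -2.34226070e-05,  4.23922394e-04,
         2.15773214e-05],
       [ 0.00000000e+00,  0.00000000e+00,  0.00000000e+00,
         1.00000000e+00]])}
```

View pics/top0.png

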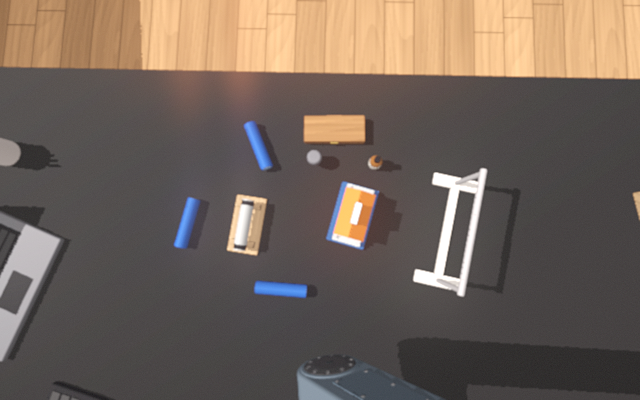

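View pics/side0.png

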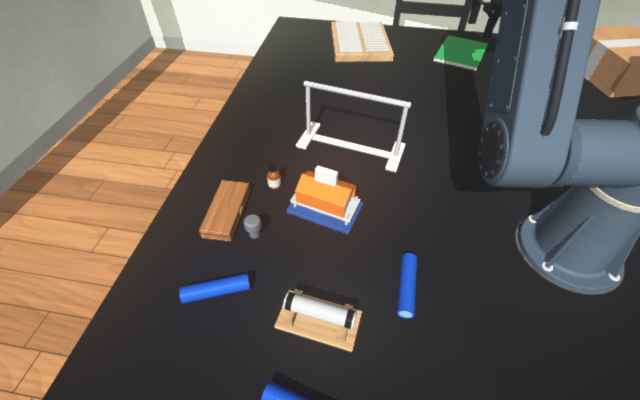

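The top view shows the orange cover on the blue jig at (355,214) and the bar running from (462,292) to (483,172). The silver barrel lies in the wooden rest at (243,225). In the side view the same three are at (326,190), (356,93) and (319,310).

Could be taken for the barrel: silver (243,225), blue tubes (281,289), (258,146), (187,223). I choose the silver one with black bands in the rest. The only orange cover is at (355,214).

```bash
cat > h.py <<'E'
from rig import *
import cv2,numpy as np
from scipy.spatial.transform import Rotation as R
def ray(c,px,obs=None):
    k=get_calibration(c); px=np.asarray(px,float)
    x=(px[0]-k['cx'])/k['fx'];y=(px[1]-k['cy'])/k['fy']
    if c!='wrist': return k['origin'],R.from_quat(k['rotation']).apply([x,y,1])
    r=np.hypot(x,y)+1e-12; d=np.array([x/r*np.sin(r),y/r*np.sin(r),np.cos(r)])
    T=k['tool_from_camera'];Q=R.from_quat(obs['tool_rot'])
    return obs['position']+Q.apply(T[:3,3]),Q.apply(T[:3,:3]@d)
def at(c,px,z,obs=None):
    o,d=ray(c,px,obs); return o+d*(z-o[2])/d[2]
def proj(c,P,obs):   # wrist projection
    k=get_calibration(c);T=k['tool_from_camera'];Q=R.from_quat(obs['tool_rot'])
    p=Q.inv().apply(np.asarray(P)-obs['position']);p=T[:3,:3].T@(p-T[:3,3])
    th=np.arctan2(np.hypot(p[0],p[1]),p[2]);f=np.arctan2(p[1],p[0])
    return [k['cx']+k['fx']*th*np.cos(f),k['cy']+k['fy']*th*np.sin(f)]
def tri(pairs):
    A=np.zeros((3,3));b=np.zeros(3)
    for o,d in pairs:
        d=d/np.linalg.norm(d);M=np.eye(3)-np.outer(d,d);A+=M;b+=M@o
    return np.linalg.solve(A,b)
def down(yaw):
    "tool pointing down, jaws (tool z) along world direction yaw"
    z=np.array([np.cos(yaw),np.sin(yaw),0]);y=np.array([0,0,-1.]);return R.from_matrix(np.c_[np.cross(y,z),y,z])
def rect(mask,c,z,obs=None):
    n,l,s,_=cv2.connectedComponentsWithStats(mask.astype(np.uint8));i=1+np.argmax(s[1:,4])
    cn=max(cv2.findContours((l==i).astype(np.uint8),0,1)[0],key=len)[:,0]
    P=np.array([at(c,p,z,obs)[:2] for p in cn],np.float32)
    (cx,cy),(w,h),a=cv2.minAreaRect(P*1000)
    if w<h: a+=90;w,h=h,w
    return (cx,cy),(w,h),(a+90)%180-90
E
python3 - <<'E'
from h import *
a=cv2.imread('pics/top0.png').astype(int);b,g,r=a[...,0],a[...,1],a[...,2]
o=get_obs();Q=R.from_quat(o['tool_rot']);print(Q.as_matrix().round(3))
print('bar',at('top',(462,292),.17),at('top',(483,172),.17))
m=np.zeros(b.shape,bool);m[170:260,320:390]=1
print('blue+all jig',rect(m&((b>90)|(r>150)),'top',.03))
print('orange',rect(m&(r>150)&(b<120),'top',.06))
print('plate',rect(m&(b>180)&(abs(np.mgrid[:400,:640][1]-356)<9)&(abs(np.mgrid[:400,:640][0]-214)<14),'top',.13))
m[:]=0;m[190:258,222:272]=1
print('rest',rect(m&(r>100),'top',.008))
for t,p,s in(("grip",(355.3,214.1),(325.7,170.8)),("bar",(473.4,232.3),(355.7,92.8)),("rest",(247,223.7),(319.5,320.8)),("barrel",(242.4,222.3),(316.8,312.3)),("cover",(357.1,214),(327,186.1)),("jig",(351.4,220.6),(325.8,207.8))):
    print(t,tri([ray('top',p),ray('side',s)]).round(4))
im=cv2.imread('pics/top0.png')[160:270,200:400];cv2.imwrite('pics/crop0.png',cv2.resize(im,None,fx=4,fy=4,interpolation=2))
E
```

```text
[[-0.952  0.     0.306]
 [-0.306  0.    -0.952]
 [-0.    -1.    -0.   ]]
bar [ 0.38377305 -0.24615506  0.17      ] [ 0.64481711 -0.29500412  0.17      ]
blue+all jig ((548.9869384765625, -18.07854461669922), (162.43873596191406, 103.54281616210938), -14.44561767578125)
orange ((549.8966064453125, -22.895038604736328), (119.78511810302734, 72.5059585571289), -14.403297424316406)
plate ((549.50244140625, -19.192527770996094), (52.1600456237793, 17.497732162475586), -13.834808349609375)
rest ((517.5017700195312, 259.6408996582031), (157.07403564453125, 86.94927978515625), -7.461494445800781)
grip [ 0.5484 -0.0184  0.1289]
bar [ 0.5131 -0.2715  0.1713]
rest [0.5173 0.2592 0.0012]
barrel [0.5212 0.2624 0.0419]
cover [ 0.5484 -0.0277  0.073 ]
jig [ 0.5407 -0.0178  0.0096]
```

View pics/crop0.png

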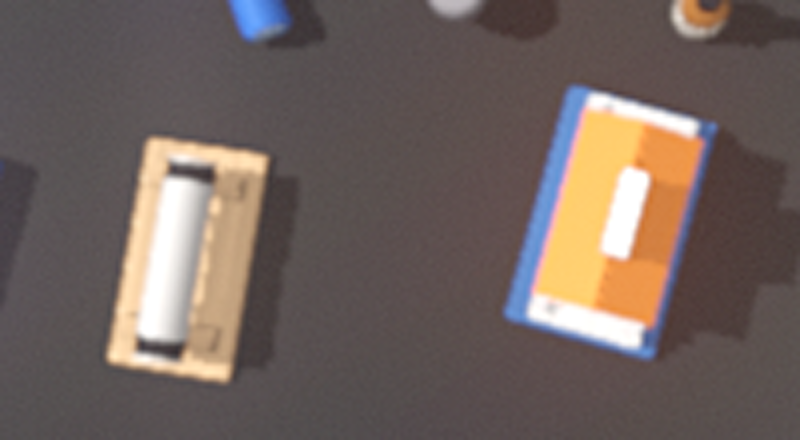

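The crop confirms the choice: the silver barrel with black end bands lies in the rest at top-image (243,225), and the orange cover with its white plate is on the jig.

```bash
cat >> h.py <<'E'
def go(P,yaw_deg):
    "tool-frame shift (mm) and turn (deg) from measured pose to TCP P, jaws along yaw"
    o=get_obs();Q=R.from_quat(o['tool_rot']);s=Q.inv().apply(np.array(P)-o['position'])*1000
    t=(Q.inv()*down(np.radians(yaw_deg))).as_rotvec(degrees=True)
    print('shift',s.round(1),'turn',t.round(2))
E
python3 - <<'E'
from h import *
go((.5485,-.0185,.22),-104.4)
E
```

```text
shift [-516.5    2.6 -439.6] turn [ 0.   32.21 -0.  ]
```

>>> drive_tool:
  plan:
    - [0, -45, 0, 0, 0, 0, 80]
    - [-516, -40, -440, 0, 32.2, 0, 80]
    - [-516, -40, -440, 0, 32.2, 0, 80]
    - [-516, -40, -440, 0, 32.2, 0, 80]
    - [-516, -40, -440, 0, 32.2, 0, 80]
    - [-516, -40, -440, 0, 32.2, 0, 80]
    - [-516, -40, -440, 0, 32.2, 0, 80]
    - [-516, -40, -440, 0, 32.2, 0, 80]
    - [-516, -40, -440, 0, 32.2, 0, 80]
    - [-516, -40, -440, 0, 32.2, 0, 80]

```text
time: 1.85
position: [0.4287, -0.2106, 0.2646]
tool_rot: [-0.089, -0.701, 0.702, 0.088]
ft_force: [0.7, -1.0, 0.0]
grip_width: 0.0801
```

```bash
python3 - <<'E'
from h import *
go((.5485,-.0185,.22),-104.4)
E
```

```text
shift [ -68.2   44.6 -215.9] turn [-0.02 -0.01 -0.05]
```

>>> drive_tool:
  plan:
    - [-68, 30, -216, 0, 0, 0, 80]
    - [-68, 30, -216, 0, 0, 0, 80]
    - [-68, 30, -216, 0, 0, 0, 80]
    - [-68, 30, -216, 0, 0, 0, 80]
    - [-68, 30, -216, 0, 0, 0, 80]
    - [-68, 30, -216, 0, 0, 0, 80]
    - [-68, 30, -216, 0, 0, 0, 80]

```text
time: 2.55
position: [0.5472, -0.0196, 0.234]
tool_rot: [-0.088, -0.701, 0.702, 0.088]
ft_force: [0.5, 1.0, -0.8]
grip_width: 0.0799
```

```bash
python3 - <<'E'
from h import *
go((.5485,-.0185,.15),-104.4)
o=get_obs();im=camera('wrist')
for t in('cover_grip','cover'): print(t,[(d['location'],at('wrist',d['location'],.129 if t!='cover' else .0905,o).round(4)) for d in mark_of('wrist',t)][:2])
for P in([.5485,-.0185,.129],):
    u=tuple(int(round(v)) for v in proj('wrist',P,o)); print(u)
    cv2.drawMarker(im,u,(255,0,255),0,12,1)
cv2.imwrite('pics/w1.png',im)
E
```

```text
shift [-1.  84.  -1.5] turn [-0.04  0.11  0.04]
cover_grip [([323.2, 200.6], array([ 0.5518, -0.0214,  0.129 ]))]
cover [([501.1, 165.2], array([ 0.534 , -0.222 ,  0.0905]))]
(321, 205)
```

View pics/w1.png

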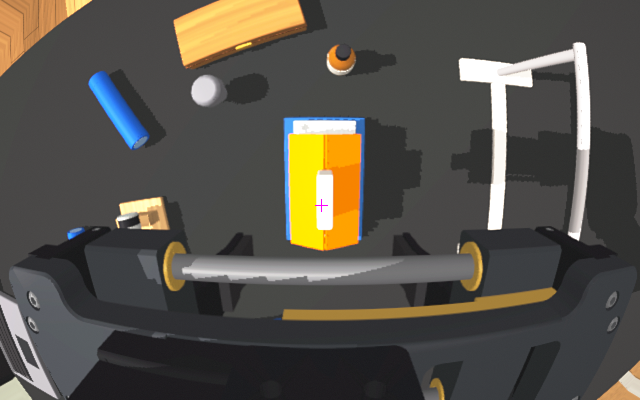

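The wrist view shows the grip plate upright in the picture, columns 317-333, rows 171-229, with its centre near (325,200). The yaw is right; the position needs a shift of a few mm.

```bash
python3 - <<'E'
from h import *
o=get_obs();a=cv2.imread('pics/w1.png').astype(int);m=np.zeros(a.shape[:2],bool);m[165:236,310:340]=1
print(rect(m&(a[...,0]>150)&(a[...,1]>150),'wrist',.129,o))
print(at('wrist',(325,200),.129,o))
go((.5515,-.022,.099),-104.4)
E
```

```text
((551.7120361328125, -23.656471252441406), (54.07814407348633, 14.437555313110352), -14.063140869140625)
[ 0.55161538 -0.02463849  0.129     ]
shift [ -4.6 135.5  -0.4] turn [-0.02 -0.09 -0.  ]
```

>>> drive_tool:
  plan:
    - [-4, 45, 0, 0, 0, 0, 60]
    - [-4, 80, 0, 0, 0, 0, 60]
    - [-4, 105, 0, 0, 0, 0, 60]
    - [-4, 120, 0, 0, 0, 0, 60]
    - [-4, 130, 0, 0, 0, 0, 60]
    - [-4, 135, 0, 0, 0, 0, 60]
    - [-4, 135, 0, 0, 0, 0, 30]
    - [-4, 135, 0, 0, 0, 0, 16]
    - [-4, 135, 0, 0, 0, 0, 0]
    - [-4, 135, 0, 0, 0, 0, 0]
  newtons: 20

```text
time: 3.7
position: [0.5518, -0.0211, 0.1]
tool_rot: [-0.089, -0.701, 0.702, 0.088]
ft_force: [0.6, -0.2, -0.3]
grip_width: 0.036
```

>>> drive_tool:
  plan:
    - [0, 0, 0, 0, 0, 0, 0]
    - [0, 0, 0, 0, 0, 0, 0]
    - [0, 0, 0, 0, 0, 0, 0]

```text
time: 4.0
position: [0.5514, -0.021, 0.0994]
tool_rot: [-0.089, -0.701, 0.702, 0.088]
ft_force: [0.5, 0.0, 1.2]
grip_width: 0.0141
```

>>> drive_tool:
  plan:
    - [0, -10, 0, 0, 0, 0, 0]
    - [0, -30, 0, 0, 0, 0, 0]
    - [0, -60, 0, 0, 0, 0, 0]
    - [0, -100, 0, 0, 0, 0, 0]
    - [0, -140, 0, 0, 0, 0, 0]
    - [0, -170, 0, 0, 0, 0, 0]
    - [0, -180, 0, 0, 0, 0, 0]
    - [0, -180, 0, 0, 0, 0, 0]

```text
time: 4.8
position: [0.5519, -0.0211, 0.2808]
tool_rot: [-0.09, -0.701, 0.702, 0.087]
ft_force: [-0.5, -0.2, -2.0]
grip_width: 0.0138
```

```bash
python3 - <<'E'
from h import *
print(get_obs()['ft_force'],get_obs()['grip_width'])
go((.5137,-.2712,.28),-100.6)
E
```

```text
[-0.46185949 -0.17337616 -2.03858086] 0.013820422550189065
shift [-25.2   0.8 251.8] turn [-0.   -3.79 -0.2 ]
```

>>> drive_tool:
  plan:
    - [-5, 0, 40, 0, 0, 0, 0]
    - [-9, 0, 85, 0, -1.5, 0, 0]
    - [-13, 0, 130, 0, -2.5, 0, 0]
    - [-18, 0, 175, 0, -3.8, 0, 0]
    - [-22, 0, 215, 0, -3.8, 0, 0]
    - [-25, 0, 240, 0, -3.8, 0, 0]
    - [-25, 0, 252, 0, -3.8, 0, 0]
    - [-25, 0, 252, 0, -3.8, 0, 0]
    - [-25, 0, 252, 0, -3.8, 0, 0]

```text
time: 5.7
position: [0.5123, -0.2697, 0.278]
tool_rot: [0.064, 0.705, -0.703, -0.066]
ft_force: [-0.1, 1.2, -1.3]
grip_width: 0.0137
```

```bash
python3 - <<'E'
from h import *
o=get_obs();ims=[]
for c in('wrist','side'):
    im=camera(c);ims.append(im.copy());cv2.imwrite(f'pics/{c}2.png',im)
    print(c,[(d['location'],d['conf'],at(c,d['location'],.17,o).round(4)) for d in mark_of(c,'bar_mid')][:2])
for P in([.3838,-.2462,.17],[.6448,-.295,.17],[.5137,-.2712,.17]): print(proj('wrist',P,o))
cv2.imwrite('pics/both2.png',np.vstack([ims[0][:300],cv2.resize(ims[1][60:210,240:480],None,fx=2,fy=2)[:, :480] if 0 else cv2.copyMakeBorder(cv2.resize(ims[1][60:200,240:480],None,fx=2,fy=2),0,0,0,160,0)]))
E
```

```text
wrist []
side [([353.3, 93.1], 0.9, array([ 0.5204, -0.271 ,  0.17  ]))]
[np.float64(323.2067804060722), np.float64(324.64066545985327)]
[np.float64(323.4822266233003), np.float64(53.43344415628263)]
[np.float64(324.1671618546363), np.float64(203.15914942825069)]
```

View pics/both2.png

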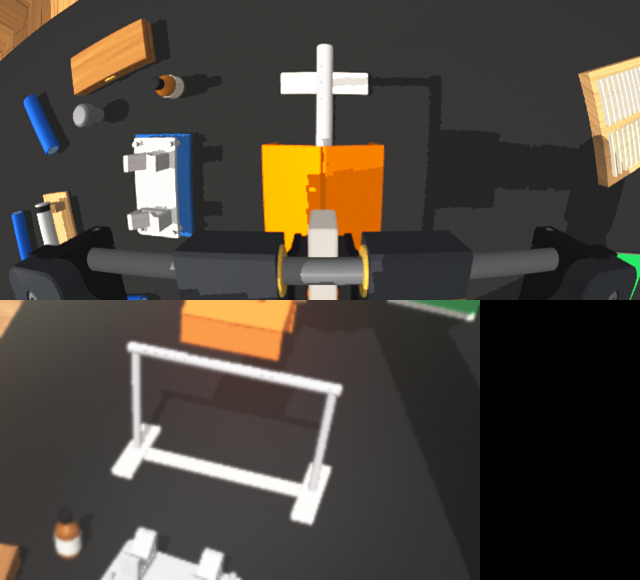

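The wrist view shows the bar running straight under the cover's ridge (bar at column 324.5, far end at row 44; ridge near column 323). The cover is level and parallel to the bar, and the side view shows the whole bar clear.

```bash
python3 - <<'E'
from h import *
o=get_obs()
e=at('wrist',(324.5,44),.172,o);n=at('wrist',(324.5,140),.172,o);print('wrist far end',e,n)
d=(n-e)/np.linalg.norm(n-e);print('mid from wrist',e+.14*d, np.degrees(np.arctan2(-d[1],-d[0])))
p,q=at('side',(303.5,83),.17),at('side',(410.5,104.5),.17);print('side',p,q,(p+q)/2,np.linalg.norm(p-q),np.degrees(np.arctan2(*(p-q)[1::-1])))
a=cv2.imread('pics/top0.png');g=cv2.cvtColor(a,6);m=np.zeros_like(g);m[165:300,455:490]=g[165:300,455:490]>140
ys,xs=np.nonzero(m);i=ys.argmin();j=ys.argmax();print((xs[i],ys[i]),(xs[j],ys[j]))
p,q=at('top',(484.5,168.5),.17),at('top',(462,295.5),.17);print((p+q)/2,np.linalg.norm(p-q))
E
```

```text
wrist far end [ 0.65417263 -0.29742728  0.172     ] [ 0.57014978 -0.28189733  0.172     ]
mid from wrist [ 0.5165044  -0.27198205  0.172     ] -10.471801484034414
side [ 0.65370967 -0.29590734  0.17      ] [ 0.37763799 -0.24515315  0.17      ] [ 0.51567383 -0.27053024  0.17      ] 0.2806983430245858 -10.417176052934598
(np.int64(481), np.int64(168)) (np.int64(460), np.int64(296))
[ 0.51457724 -0.27224649  0.17      ] 0.28120059473684594
```

```bash
python3 - <<'E'
from h import *
go((.5157,-.2715,.187),-100.5)
E
```

```text
shift [-2.9 92.2  1.3] turn [0.03 0.02 0.02]
```

>>> drive_tool:
  plan:
    - [-3, 20, 1, 0, 0, 0, 0]
    - [-3, 45, 1, 0, 0, 0, 0]
    - [-3, 65, 1, 0, 0, 0, 0]
    - [-3, 78, 1, 0, 0, 0, 0]
    - [-3, 85, 1, 0, 0, 0, 0]
    - [-3, 88, 1, 0, 0, 0, 0]
    - [-3, 90, 1, 0, 0, 0, 0]
    - [-3, 90, 1, 0, 0, 0, 0]

```text
time: 6.7
position: [0.516, -0.2731, 0.1898]
tool_rot: [-0.066, -0.704, 0.704, 0.065]
ft_force: [0.7, 1.3, -1.3]
grip_width: 0.0137
```

>>> drive_tool:
  plan:
    - [0, 1, 0, 0, 0, 0, 0]
    - [0, 2, 0, 0, 0, 0, 0]
    - [0, 2, 0, 0, 0, 0, 0]
    - [0, 2, 0, 0, 0, 0, 0]

```text
time: 7.1
position: [0.5161, -0.2732, 0.1883]
tool_rot: [-0.066, -0.704, 0.704, 0.065]
ft_force: [-0.1, 0.1, 5.9]
grip_width: 0.0139
```

>>> drive_tool:
  plan:
    - [0, -1, 0, 0, 0, 0, 0]
    - [0, -1, 0, 0, 0, 0, 0]
    - [0, -1, 0, 0, 0, 0, 16]
    - [0, -1, 0, 0, 0, 0, 20]
    - [0, -1, 0, 0, 0, 0, 26]
    - [0, -1, 0, 0, 0, 0, 34]
    - [0, -1, 0, 0, 0, 0, 40]
    - [0, -1, 0, 0, 0, 0, 40]

```text
time: 7.9
position: [0.5156, -0.2728, 0.1882]
tool_rot: [0.065, 0.704, -0.704, -0.065]
ft_force: [1.0, 0.6, -0.1]
grip_width: 0.0379
```

>>> drive_tool:
  plan:
    - [0, -8, 0, 0, 0, 0, 40]
    - [0, -25, 0, 0, 0, 0, 40]
    - [0, -60, 0, 0, 0, 0, 40]
    - [0, -90, 0, 0, 0, 0, 60]
    - [0, -100, 0, 0, 0, 0, 60]
    - [0, -100, 0, 0, 0, 0, 80]

```text
time: 8.5
position: [0.5164, -0.2734, 0.2902]
tool_rot: [-0.067, -0.703, 0.705, 0.064]
ft_force: [0.3, -0.5, -0.0]
grip_width: 0.0566
```

```bash
python3 - <<'E'
from h import *
o=get_obs();a=camera('wrist');b=camera('side')
print([(d['location'],d['conf'],at('side',d['location'],.2165)) for d in mark_of('side','cover_grip')][:2])
cv2.imwrite('pics/w3.png',a);cv2.imwrite('pics/s3.png',b)
cv2.imwrite('pics/both3.png',np.vstack([a[:300],cv2.copyMakeBorder(cv2.resize(b[40:180,240:480],None,fx=2,fy=2),0,0,0,160,0)]))
go((.52,.2615,.29),-97.5)
E
```

```text
[([360.6, 75.0], 0.78, array([ 0.50703158, -0.27908595,  0.2165    ])), ([316.5, 311.7], 0.63, array([0.50806439, 0.34385287, 0.2165    ]))]
shift [  92.9   -2.3 -525.5] turn [ 0.1  -3.09  0.17]
```

View pics/both3.png

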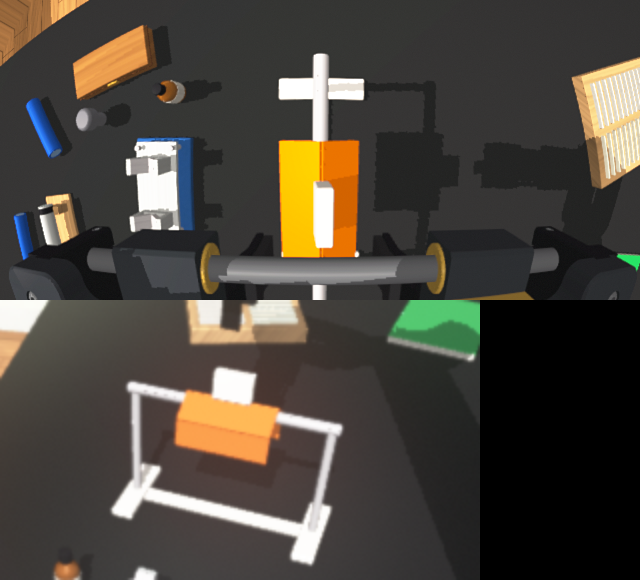

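The cover hangs level astride the bar. In the wrist view its ridge is at column 320 over the bar, and in the lower crop it sits at columns 178-277 with the bar at 128-341. Next I look at the empty cradle on the way to the barrel.

```bash
python3 - <<'E'
from h import *
o=get_obs();a=cv2.imread('pics/w3.png').astype(int);m=np.zeros(a.shape[:2],bool);m[175:250,308:340]=1
print('plate on bar',rect(m&(a[...,0]>150)&(a[...,1]>150),'wrist',.2165,o))
print('ridge far end',at('wrist',(320.5,141),.181,o), 'expected', np.array([.5157,-.2715])+.06*np.array([.983,-.182]))
go((.52,-.018,.25),-104.4)
E
```

```text
plate on bar ((515.6288452148438, -272.74383544921875), (53.0335693359375, 14.687579154968262), -10.995872497558594)
ridge far end [ 0.57129772 -0.28067443  0.181     ] expected [ 0.57468 -0.28242]
shift [  41.4   37.1 -250.7] turn [0.09 3.81 0.18]
```

>>> drive_tool:
  plan:
    - [8, 0, -45, 0, 0, 0, 80]
    - [16, 0, -95, 0, 1, 0, 80]
    - [24, 0, -145, 0, 2, 0, 80]
    - [32, 10, -190, 0, 3.8, 0, 80]
    - [41, 25, -230, 0, 3.8, 0, 80]
    - [41, 35, -251, 0, 3.8, 0, 80]
    - [41, 35, -251, 0, 3.8, 0, 80]
    - [41, 35, -251, 0, 3.8, 0, 80]

```text
time: 9.45
position: [0.5209, -0.0185, 0.252]
tool_rot: [-0.087, -0.701, 0.702, 0.089]
ft_force: [-0.1, -0.1, 0.1]
grip_width: 0.0804
```

```bash
python3 - <<'E'
from h import *
o=get_obs();a=camera('wrist');cv2.imwrite('pics/w4.png',a)
for t,z in(('groove',.055),('jig',0)): print(t,[(d['location'],d['conf'],at('wrist',d['location'],z,o)) for d in mark_of('wrist',t)][:2])
cv2.imwrite('pics/w4c.png',cv2.resize(a[60:260,200:460],None,fx=3,fy=3,interpolation=2))
E
```

```text
groove []
jig [([320.3, 157.4], 0.82, array([ 0.54961786, -0.02297577,  0.        ]))]
```

View pics/w4c.png

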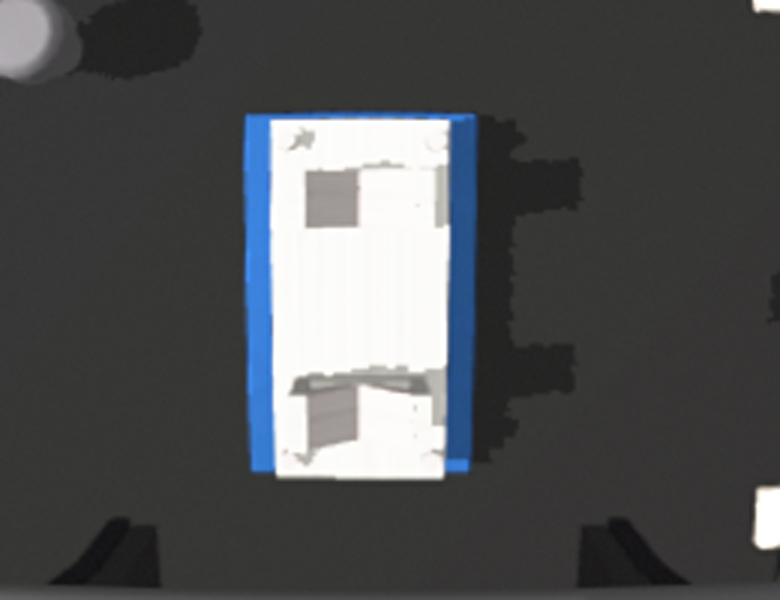

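The crop shows the cradle with its blue base (corners about (246,115), (476,115), (468,471), (252,471) in the crop). The white carrier sits on it and the groove bottom line is at crop column 358.

```bash
python3 - <<'E'
from h import *
o=get_obs();f=lambda p:(200+(p[0]+.5)/3-.5,60+(p[1]+.5)/3-.5)
def S(ps,z):
    P=np.array([at('wrist',f(p),z,o)[:2] for p in ps]);c=P.mean(0);v=(P[0]+P[1]-P[2]-P[3])/2
    print(c.round(4),np.linalg.norm(v).round(4),np.linalg.norm(P[0]-P[1]).round(4),'yaw',np.degrees(np.arctan2(v[1],v[0])).round(2))
S([(246,115),(476,115),(468,471),(252,471)],.012)
S([(270,121),(449,121),(444,478),(275,478)],.034)
u,v=at('wrist',f((358,198)),.055,o),at('wrist',f((358,415)),.055,o)
print('groove line',u,v,(u+v)/2,np.degrees(np.arctan2(*(u-v)[1::-1])))
a=cv2.imread('pics/top0.png').astype(int);b,r=a[...,0],a[...,2];m=np.zeros(b.shape,bool);m[170:260,320:390]=1
print(at('top',(351.4,220.6),.0),[at('top',p,.012).round(4) for p in ((343.2,181.5),(379,191),(363.5,249),(327,239))])
go((.5205,.2617,.25),-97.5)
E
```

```text
[ 0.5514 -0.024 ] 0.1588 0.0989 yaw -14.71
[ 0.5506 -0.0235] 0.1505 0.0726 yaw -14.56
groove line [ 0.59225373 -0.03399576  0.055     ] [ 0.50938898 -0.01244685  0.055     ] [ 0.55082136 -0.0232213   0.055     ] -14.576854779087116
[ 0.53459902 -0.0191783   0.        ] [array([0.6374, 0.0054, 0.012 ]), array([ 0.6144, -0.0898,  0.012 ]), array([ 0.4612, -0.0512,  0.012 ]), array([0.4845, 0.0446, 0.012 ])]
shift [  71.7    3.1 -272.3] turn [-0.02 -6.98 -0.02]
```

>>> drive_tool:
  plan:
    - [15, 0, -45, 0, -1, 0, 80]
    - [30, 0, -95, 0, -3, 0, 80]
    - [45, 0, -145, 0, -5, 0, 80]
    - [65, 0, -195, 0, -7, 0, 80]
    - [85, 0, -240, 0, -7, 0, 80]
    - [100, 0, -265, 0, -7, 0, 80]
    - [100, 0, -268, 0, -7, 0, 80]
    - [100, 0, -268, 0, -7, 0, 80]

```text
time: 10.4
position: [0.4919, 0.2656, 0.2535]
tool_rot: [-0.046, -0.706, 0.706, 0.045]
ft_force: [-0.7, -0.2, -0.1]
grip_width: 0.0802
```

```bash
python3 - <<'E'
from h import *
o=get_obs();print(o['position']);a=camera('wrist');cv2.imwrite('pics/w5.png',a)
for t,z in(('barrel',.0437),('rest',0)): print(t,[(d['location'],d['conf'],at('wrist',d['location'],z,o).round(4)) for d in mark_of('wrist',t)][:3])
cv2.imwrite('pics/w5c.png',cv2.resize(a[60:260,200:460],None,fx=3,fy=3,interpolation=2))
E
```

```text
[0.49186886 0.26563408 0.253462  ]
barrel [([322.5, 3.0], 0.67, array([0.7183, 0.2363, 0.0437])), ([325.7, 161.9], 0.65, array([0.5194, 0.2581, 0.0437])), ([209.3, 179.3], 0.65, array([0.5188, 0.4072, 0.0437]))]
rest [([324.6, 160.1], 0.92, array([0.5173, 0.2593, 0.    ]))]
```

View pics/w5c.png

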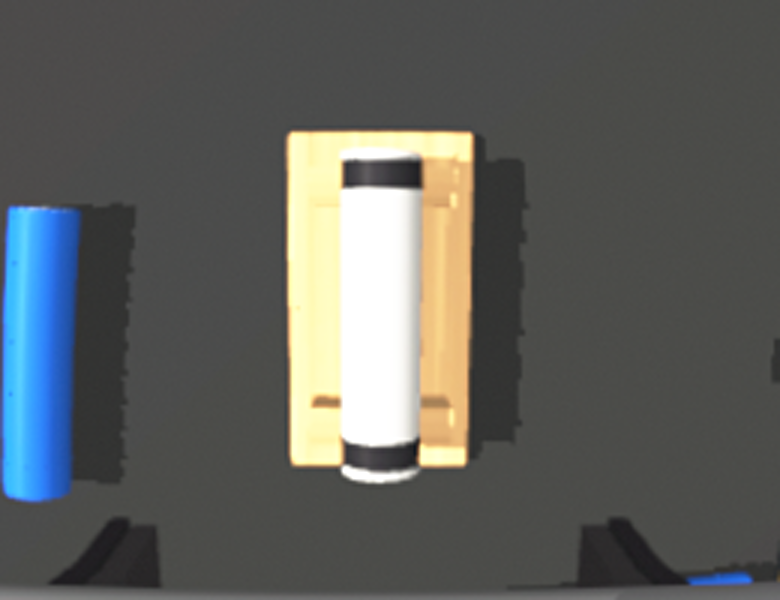

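The crop shows the silver barrel with its black bands in the rest. Its axis is at crop column 381 and the inner band edges are at rows 187 and 443; the blue tube beside it is left alone.

```bash
python3 - <<'E'
from h import *
o=get_obs();f=lambda p:(200+(p[0]+.5)/3-.5,60+(p[1]+.5)/3-.5)
u,v=at('wrist',f((381.5,187)),.0597,o),at('wrist',f((380.5,441)),.0597,o)
print(u,v,(u+v)/2,np.degrees(np.arctan2(*(u-v)[1::-1])))
P=np.array([at('wrist',f(p),.008,o)[:2] for p in((289,131),(473,131),(467,466),(292,466))]);print(P.mean(0),np.degrees(np.arctan2(*(P[0]+P[1]-P[2]-P[3])[::-1])))
for x in((381.5,150),(380.5,481)): print(at('wrist',f(x),.0437,o))
E
```

```text
[0.56660799 0.24914384 0.0597    ] [0.46819711 0.26232539 0.0597    ] [0.51740255 0.25573461 0.0597    ] -7.629016378772222
[0.51786348 0.25517201] -7.677137637337309
[0.58163258 0.24692564 0.0437    ]
[0.44694105 0.26483935 0.0437    ]
```

```bash
python3 - <<'E'
from h import *
go((.5176,.256,.0247),-97.65)
E
```

```text
shift [-26.3 228.6   4.6] turn [-0.03  0.12 -0.02]
```

>>> drive_tool:
  plan:
    - [-26, 45, 5, 0, 0, 0, 70]
    - [-26, 90, 5, 0, 0, 0, 70]
    - [-26, 135, 5, 0, 0, 0, 66]
    - [-26, 170, 5, 0, 0, 0, 60]
    - [-26, 195, 5, 0, 0, 0, 60]
    - [-26, 212, 5, 0, 0, 0, 60]
    - [-26, 222, 5, 0, 0, 0, 60]
    - [-26, 227, 5, 0, 0, 0, 60]
    - [-26, 228, 5, 0, 0, 0, 60]
    - [-26, 228, 5, 0, 0, 0, 60]

```text
time: 11.55
position: [0.5171, 0.2574, 0.026]
tool_rot: [0.046, 0.706, -0.705, -0.045]
ft_force: [0.0, -0.0, 0.3]
grip_width: 0.0599
```

>>> drive_tool:
  plan:
    - [0, 0, 0, 0, 0, 0, 45]
    - [0, 0, 0, 0, 0, 0, 38]
    - [0, 0, 0, 0, 0, 0, 34]
    - [0, 0, 0, 0, 0, 0, 30]
    - [0, 0, 0, 0, 0, 0, 25]
    - [0, 0, 0, 0, 0, 0, 25]
    - [0, 0, 0, 0, 0, 0, 25]
  newtons: 30

```text
time: 12.25
position: [0.5163, 0.2574, 0.0253]
tool_rot: [-0.045, -0.706, 0.706, 0.046]
ft_force: [-0.1, -1.6, 1.4]
grip_width: 0.0317
```

>>> drive_tool:
  plan:
    - [0, -5, 0, 0, 0, 0, 25]
    - [0, -20, 0, 0, 0, 0, 25]
    - [0, -45, 0, 0, 0, 0, 25]
    - [0, -80, 0, 0, 0, 0, 25]
    - [0, -110, 0, 0, 0, 0, 25]
    - [0, -125, 0, 0, 0, 0, 25]
    - [0, -125, 0, 0, 0, 0, 25]
  newtons: 40

```text
time: 12.95
position: [0.5182, 0.2583, 0.1538]
tool_rot: [0.048, 0.707, -0.705, -0.043]
ft_force: [0.1, -0.0, -2.6]
grip_width: 0.0306
```

```bash
python3 - <<'E'
from h import *
o=get_obs();print(o['ft_force'],o['grip_width'])
go((.5508,-.0232,.15),-104.6)
E
```

```text
[ 0.09557291 -0.03927263 -2.63116457] 0.030593472248201237
shift [-68.5   3.4 275. ] turn [ 0.19  7.21 -0.35]
```

>>> drive_tool:
  plan:
    - [-10, 0, 40, 0, 1, 0, 25]
    - [-21, 0, 85, 0, 3, 0, 25]
    - [-32, 0, 130, 0, 5, 0, 25]
    - [-44, 0, 175, 0, 7, 0, 25]
    - [-55, 0, 220, 0, 7.2, 0, 25]
    - [-64, 0, 255, 0, 7.2, 0, 25]
    - [-68, 0, 272, 0, 7.2, 0, 25]
    - [-68, 0, 275, 0, 7.2, 0, 25]
    - [-68, 0, 275, 0, 7.2, 0, 25]

```text
time: 13.85
position: [0.5475, -0.0237, 0.1495]
tool_rot: [0.089, 0.702, -0.701, -0.091]
ft_force: [0.3, 0.5, -2.1]
grip_width: 0.0314
```

```bash
python3 - <<'E'
from h import *
o=get_obs();print(o['position'],o['grip_width'],o['ft_force'])
a=camera('wrist');b=camera('side');cv2.imwrite('pics/w6.png',a);cv2.imwrite('pics/s6.png',b)
o2=get_obs();print(o2['position'],o2['grip_width'],o2['ft_force'])
go((.5508,-.0232,.15),-104.6)
cv2.imwrite('pics/b6.png',np.vstack([a[100:300],cv2.copyMakeBorder(cv2.resize(b[120:260,240:420],None,fx=2.8,fy=2.8),0,0,0,136,0)]))
E
```

```text
[ 0.54748915 -0.02373828  0.14951773] 0.03138088409183078 [ 0.31354827  0.53261978 -2.07346057]
[ 0.54759551 -0.02256711  0.14978326] 0.030937066663659418 [ 0.75119082  0.38798701 -2.45640302]
shift [-3.3 -0.2 -0.2] turn [0.03 0.06 0.1 ]
```

View pics/b6.png

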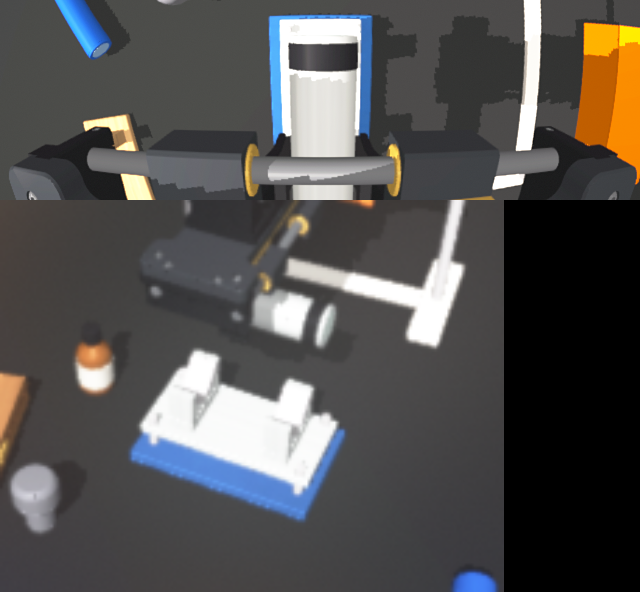

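The wrist view shows the barrel parallel above the cradle (barrel columns 289-357, base columns 270-372). The side crop shows the cradle empty and everything else standing where it was.

```bash
python3 - <<'E'
from h import *
o=get_obs();a=cv2.imread('pics/w6.png').astype(int);g=a[130:185,318:328].mean((1,2)).round(0);print(list(zip(range(130,185),g)))
d=np.array([np.cos(np.radians(-14.6)),np.sin(np.radians(-14.6)),0])
for r in(140,141.5,170,172):
    p=at('wrist',(323,r),.185,o);print(r,p,'along from TCP',(p-o['position'])@d)
E
```

```text
[(130, np.float64(255.0)), (131, np.float64(255.0)), (132, np.float64(255.0)), (133, np.float64(255.0)), (134, np.float64(255.0)), (135, np.float64(250.0)), (136, np.float64(254.0)), (137, np.float64(255.0)), (138, np.float64(255.0)), (139, np.float64(255.0)), (140, np.float64(255.0)), (141, np.float64(255.0)), (142, np.float64(255.0)), (143, np.float64(234.0)), (144, np.float64(123.0)), (145, np.float64(71.0)), (146, np.float64(69.0)), (147, np.float64(70.0)), (148, np.float64(70.0)), (149, np.float64(70.0)), (150, np.float64(70.0)), (151, np.float64(71.0)), (152, np.float64(70.0)), (153, np.float64(70.0)), (154, np.float64(70.0)), (155, np.float64(70.0)), (156, np.float64(70.0)), (157, np.float64(70.0)), (158, np.float64(70.0)), (159, np.float64(69.0)), (160, np.float64(70.0)), (161, np.float64(70.0)), (162, np.float64(70.0)), (163, np.float64(70.0)), (164, np.float64(69.0)), (165, np.float64(69.0)), (166, np.float64(69.0)), (167, np.float64(69.0)), (168, np.float64(69.0)), (169, np.float64(66.0)), (170, np.float64(75.0)), (171, np.float64(160.0)), (172, np.float64(252.0)), (173, np.float64(255.0)), (174, np.float64(255.0)), (175, np.float64(255.0)), (176, np.float64(255.0)), (177, np.float64(255.0)), (178, np.float64(244.0)), (179, np.float64(234.0)), (180, np.float64(228.0)), (181, np.float64(229.0)), (182, np.float64(228.0)), (183, np.float64(228.0)), (184, np.float64(228.0))]
140 [ 0.6092151  -0.03854306  0.185     ] along from TCP 0.06365689001131168
141.5 [ 0.60861836 -0.03838846  0.185     ] along from TCP 0.06304044536497644
170 [ 0.59719965 -0.03543077  0.185     ] along from TCP 0.05124491234478047
172 [ 0.59638979 -0.03522105  0.185     ] along from TCP 0.05040834788997719
```

>>> drive_tool:
  plan:
    - [-2, 20, 0, 0, 0, 0, 25]
    - [-2, 45, 0, 0, 0, 0, 25]
    - [-2, 65, 0, 0, 0, 0, 25]
    - [-2, 77, 0, 0, 0, 0, 25]
    - [-2, 82, 0, 0, 0, 0, 25]
    - [-2, 84, 0, 0, 0, 0, 25]
    - [-2, 84, 0, 0, 0, 0, 25]

```text
time: 14.65
position: [0.5508, -0.0241, 0.0666]
tool_rot: [-0.09, -0.701, 0.701, 0.089]
ft_force: [0.6, -0.9, -2.1]
grip_width: 0.0311
```

>>> drive_tool:
  plan:
    - [0, 1, 0, 0, 0, 0, 25]
    - [0, 2, 0, 0, 0, 0, 25]
    - [0, 3, 0, 0, 0, 0, 25]
    - [0, 3, 0, 0, 0, 0, 25]

```text
time: 15.05
position: [0.5504, -0.0245, 0.0634]
tool_rot: [-0.09, -0.701, 0.701, 0.09]
ft_force: [-0.1, 0.1, -1.5]
grip_width: 0.0312
```

>>> drive_tool:
  plan:
    - [0, 1, 0, 0, 0, 0, 25]
    - [0, 2, 0, 0, 0, 0, 25]
    - [0, 3, 0, 0, 0, 0, 25]
    - [0, 3, 0, 0, 0, 0, 25]

```text
time: 15.45
position: [0.5505, -0.0244, 0.0602]
tool_rot: [0.09, 0.701, -0.701, -0.09]
ft_force: [0.2, 2.1, -1.6]
grip_width: 0.0314
```

>>> drive_tool:
  plan:
    - [0, 1, 0, 0, 0, 0, 25]
    - [0, 2, 0, 0, 0, 0, 25]
    - [0, 2, 0, 0, 0, 0, 25]

```text
time: 15.75
position: [0.5506, -0.0244, 0.0585]
tool_rot: [-0.09, -0.701, 0.701, 0.09]
ft_force: [-0.7, 0.0, 2.2]
grip_width: 0.0313
```

>>> drive_tool:
  plan:
    - [0, 1, 0, 0, 0, 0, 25]
    - [0, 2, 0, 0, 0, 0, 25]
    - [0, 2, 0, 0, 0, 0, 25]

```text
time: 16.05
position: [0.5506, -0.0244, 0.0564]
tool_rot: [-0.09, -0.701, 0.701, 0.09]
ft_force: [0.0, 0.1, 4.5]
grip_width: 0.0309
```

>>> drive_tool:
  plan:
    - [0, 1, 0, 0, 0, 0, 25]
    - [0, 2, 0, 0, 0, 0, 25]
    - [0, 2.5, 0, 0, 0, 0, 25]
    - [0, 2.5, 0, 0, 0, 0, 25]
    - [0, 2.5, 0, 0, 0, 0, 25]

```text
time: 16.55
position: [0.5506, -0.0245, 0.0542]
tool_rot: [-0.09, -0.701, 0.701, 0.09]
ft_force: [0.2, 0.8, 7.2]
grip_width: 0.0309
```

```bash
python3 - <<'E'
from h import *
F=[];Z=[];M=[]
for c in('wrist','side','side','side','side','side'):
    a=camera(c);cv2.imwrite(f'pics/{c}7.png',a);o=get_obs();F.append(o['ft_force']);Z.append(o['position']);M.append(o['moment'])
print(np.mean(F,0).round(2),np.std(F,0).round(2),np.mean(Z,0).round(4),np.mean(M,0).round(3),o['grip_width'],o['time'])
w=cv2.imread('pics/wrist7.png')
cv2.imwrite('pics/b7.png',np.vstack([w[100:300],cv2.copyMakeBorder(cv2.resize(a[50:260,240:420],None,fx=1.9,fy=1.9,interpolation=2),0,0,0,298,0)]))
E
```

```text
[-0.53  0.62  6.62] [0.48 0.27 0.25] [ 0.5506 -0.0245  0.0542] [0.137 0.131 0.065] 0.031053860598699138 16.85
```

View pics/b7.png

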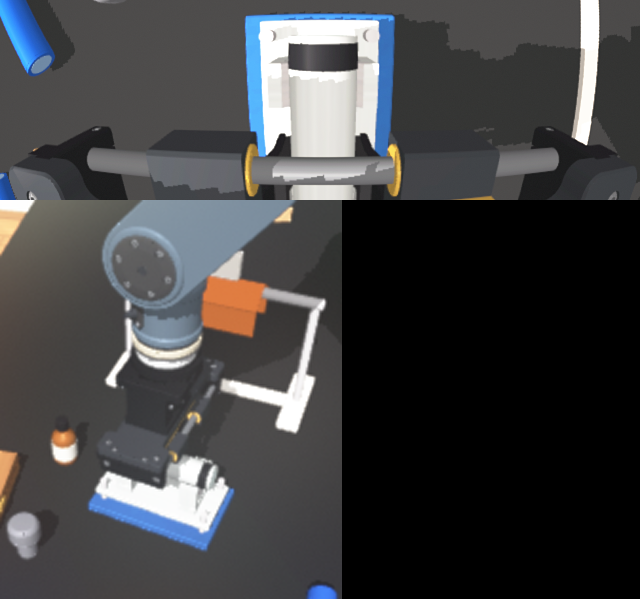

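The barrel lies in the groove parallel to the base, and the cover still hangs on the bar. One numeric check of the lengthwise and sideways centring, then hand in.

```bash
python3 - <<'E'
from h import *
o=get_obs();w=cv2.imread('pics/wrist7.png').astype(int);d=np.array([np.cos(np.radians(-14.6)),np.sin(np.radians(-14.6))]);n=np.array([-d[1],d[0]])
g=w[100:190,318:328].mean((1,2));r=100+np.nonzero((g[:-1]<150)&(g[1:]>150))[0];print('edges',r)
b=[at('wrist',(323,170.8),.089,o)[:2]-.0496*d, at('wrist',(323,170.8),.089,o)[:2]]
# blue far edge, sides at row 118
bl=(w[...,0]>120)&(w[...,2]<110);col=np.nonzero(bl[105:125,300:340].any(1))[0][0]+105
x=np.nonzero(bl[119,200:440])[0]+200;print('blue row',col,'cols',x.min(),x.max())
j=at('wrist',((x.min()+x.max())/2,col),.012,o)[:2]-.08*d
print('barrel',b[0],'jig',j,'along',(b[0]-j)@d*1000,'lat',(b[0]-j)@n*1000, 'vs groove',(b[0]-[.5508,-.0232])@d*1000,(b[0]-[.5508,-.0232])@n*1000)
E
```

```text
edges [114 118 170]
blue row 113 cols 245 394
barrel [ 0.55171362 -0.0247179 ] jig [ 0.5497767  -0.02204178] along 2.5489458408628374 lat -2.1014675161079492 vs groove 1.2667382425985225 -1.2385925776518998
```

```bash
python3 -c "
from rig import *
print(hand_in())"
```

```text
the job is handed in; nothing more can be done
None
```

I hung the dust cover astride the steel bar and let go of it. The barrel is in the V-groove, still gripped and pressed to about half of the cradle's travel. I handed the job in at about 17 s.

- **Cover:** the close look after release showed it level, with its middle within about 2 mm of the bar's middle, and it was still hanging in the last side picture. One network mark in the side view put its grip about 1 cm off the middle; the two close measurements disagreed with that, and I trusted them.
- **Press:** the wrist force was about 6.6 N upward. With the barrel's weight that makes a cradle load of about 8.8 N. The tool was about 5.6 mm below first contact, so the cradle is near half travel and not bottomed out.
- **Centring:** the barrel is 1–2.5 mm off centre lengthwise and 1–2 mm off sideways. That is within the camera accuracy and the 4 mm float, and the side force was under 1 N. I did not see both groove faces bearing directly; I infer it from the small side force and the float.
- **Bystanders:** I touched neither them nor the blue look-alikes. The bottle and eyepiece stood unmoved in the last side picture, and so did the part of the slide box in view.

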